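Ready and start the throwing wheel

ROBOT

A 6-joint arm with a two-finger parallel gripper is mounted at the origin on the work surface. World frame = base frame: x ahead of the robot, y to its left, z up, the work surface at z = 0. Lengths are in mm, angles in rad, forces in N, time in s.
With the tool pointing down it reaches from about 350 to 875 mm from the base axis. Payload 4.2 kg.
Tool frame: the origin (TCP) lies at the very end of the fingers, on their centre line; the grasp point (between the pads) lies 19 mm behind it; z points along the fingers, y is the direction in which the jaws open and shut (so a half turn about z gives the same grasp; the last joint's range is limited). The gripper opens to 85 mm and grips with 20 to 120 N. Pads are 22 mm wide; open, the fingers measure 114 mm over their backs; the gripper's body (76 mm by 85 mm) begins 54 mm behind the grasp point. The pads swing forward as they close: fully open they stand 13 mm farther back than shut.
Start: joints at [1.557, 0.385, 0.008, 0, -1.194, -0.259], TCP at [168.361, 601.875, 231.312] pointing down, gripper open.
Joint ranges: [-3.14, 3.14], [-1.21, 2.06], [-1.07, 1.41], [-3.16, 2.05], [-2.99, -0.16], [-3.1, 3.1]. Speed limits (rad/s): [2.79, 2.79, 3.14, 3.14, 3.14, 3.14].

INTERFACE

Orientations are given as a unit quaternion [x, y, z, w].
In Python, from bench import arm, optics, job gives the robot as it stands.
- The arm moves only by the tool send_rows, never from a script. Its argument "steps" is a list that holds one entry, the list of rows, each a list of 5 numbers: the shift along the tool's x, y, z in cm, then the turn about the tool's z in rad, then the opening, from 0 (shut) to 1 (fully open). A call has 1 to 10 rows; each row shifts and turns the pose as measured when the row begins, along the tool's axes as they then stand; what a row does not reach is not made up. A row lasts 1/12 s, in which the tool goes at most 41.7 mm and 7.16 degrees, less where a joint would pass 70% of its speed; a pose out of reach is approached as far as the arm can. A call with a gripper value outside its range is refused whole. The fingers move at their own pace and stop on an object; the grip force is fixed at half the most. Time passes only in rows, so rows that do not move let the fingers close. It gives the time, the measured TCP pose, the force and the opening at its end, in the units of the state.
- arm.read_state(): the state, without advancing time (a new reading comes with each control period).
- optics.get_image(name): name is "side" or "top"; returns (picture, depth): 384x512x3 uint8, blue, green, red; 384x512 float32, mm along the optical axis (not along the pixel's ray), 0 where there is no reading.
- optics.get_calibration(name): a dict with "K" (3x3 intrinsics, pixels), "rvec" (rotation vector, rad) and "tvec" (3), from world to camera coordinates, as OpenCV has them. Camera axes: x right, y down, z forward; pixel columns grow to the right and rows downward; lengths in mm; the calibration is good to about 2 mm. A picture is of the moment at which its call begins. get_calibration takes no time and is no camera call.
- job.job_done(): hands the job in, once; it reports no verdict.
The state is a dict: "clock": time; "joints": joint angles; "joint_vel": joint speeds; "joint_efforts": joint torques, N m; "position": TCP position; "ee_rot": TCP orientation; "contact_force": force on the tool from outside, world axes, zero at the start; "wrist_torque": the same for the moment, N m; "gripper_width": finger opening in mm.
Only numpy, scipy, OpenCV 4.12 (cv2) and the standard library are available. Lean on these libraries where they do the work, as an engineer would, in place of code of your own. Each camera call takes 0.05 s, during which the arm holds its last target. There are 200 camera calls.

TASK

Get the pottery wheel going: first lift the wooden paddle off the speed slider and lay it flat in the yellow tool tray, without dropping it. Then slide the blue speed grip along its track until its white line is level with the red mark, and last twist the start knob clockwise right to its stop and let it spring back. Leave the vase, bowl, jar and cup where they stand, and leave the speed set at the mark.

Things in the scene. Friction and masses are not known exactly. Their poses are not given: they have to be found in the camera images.
- fader: Grey speed slider unit fixed on the table, 230 (x) x 90 (y) x 30 mm high. Origin: centre of its underside. Its track runs along its x axis on the middle of its top.
- speed_slider (a joint): Position of the blue speed grip along the track, 0 to 0.160 m, growing along the slider unit's +x (away from the robot); at 0 the grip's centre is at x = -80 mm of the unit. About 1.5 N moves it and it stays where it is left.
- slider_top (a point): Centre of the top of the blue speed grip, where its white line is. The grip is a block 22 mm along the track, 30 mm across and 45 mm high, from 30.5 to 75.5 mm above the table; axes as the slider unit's.
- speed_mark: The red mark: a flat red stripe 5 mm wide on each side of the track, on top of the slider unit. Origin: on the track's centre line, midway between the two stripes; axes as the slider unit's. The grip's centre must come level with it along x.
- paddle: Wooden clay paddle 170 mm long, 16 mm thick, about 90 g, lying across the top of the slider unit between grip and mark. Origin: middle of its length, on its underside. Along its x: pale blade 34 mm wide from -5 to +85 mm, darker handle 24 mm wide from -85 to -5 mm; z up. Centre of mass about 7 mm along +x.
- tray: Yellow open tool tray fixed on the table, 240 (x) x 130 (y) x 40 mm high, walls and floor 5 mm thick, empty. Origin: centre of its underside.
- starter: Grey start unit fixed on the table, 110 x 110 x 40 mm high. Origin: centre of its underside. Carries the start knob on its top; a white dot on its -x side marks the rest position and a green dot, 1.05 rad clockwise, the stop. (The blue pottery wheel itself, 137 mm high, radius 150 mm, stands well to the robot's left, outside the working area.)
- knob_grip (a point): Point on the start knob's upright axis, 68 mm above the table, at the height to grip. The knob is an orange bar with a white pointer line on its -x end, 64 mm long (along this point's x), 14 mm thick (y), its top 84 mm above the table, standing on a black disc of radius 34 mm whose top is 50 mm above the table. The point turns with the knob.
- start_knob (a joint): Turn of the start knob in rad, growing clockwise seen from above: 0 at rest (bar along the start unit's x), 1.05 at its stop. A spring (0.03 to 0.14 N m) returns it to 0 when released.
- vase: Clay-coloured vase, loose bystander, radius 36 mm, 110 mm high, beyond the far end of the slider unit. Origin: centre of its underside.
- bowl: Clay-coloured bowl, loose bystander, rim radius 55 mm, 55 mm high, beyond the start unit. Origin: centre of its underside.
- jar: Green glaze jar with white lid, loose bystander, radius 30 mm, 85 mm high, at the near end of the tray. Origin: centre of its underside.
- cup: Pinkish fired cup without handle, loose bystander, radius 36 mm, 75 mm high, on the near side of the start unit. Origin: centre of its underside.
Things that resemble listed ones, but are neither listed nor needed, are in the scene too. Leave any orange look-alike of the fader alone.

How it is judged:
By the outcome, as a careful person would: the job done as asked, in the order asked, and still so for the second after the job is handed in, with the robot touching nothing.
It also fails if it takes over 69 s, if anything falls off the work surface, if the arm or the gripper's body presses on something with over 40 N, if the wrist force passes 120 N, or if a joint passes its speed limit or range.

## Working session

There is one attempt and no reset: what is moved stays moved. The work goes in short steps, Python scripts to look and compute and a tool call to move; the robot and the scene stay as the last step left them, time stands still between calls to the robot, and variables do not carry over. Pictures are saved under pics/ and viewed, about 8 in all and at most 12, crops included, and the job is handed in when it is done.

Besides the shell and the picture viewer there is one more tool, called after "Call:" as a command line: name --argument value ..., lists and objects as JSON in quotes. send_rows: Moves the arm, as the interface text tells. Its arguments: {"type":"object","properties":{"steps":{"type":"array","items":{"type":"array","items":{"type":"array","items":{"type":"number"}}}}},"required":["steps"]}

```bash
mkdir -p pics; cat > h.py <<'E'
import numpy as np, cv2
from scipy.spatial.transform import Rotation as R
from bench import arm, optics, job
def cal(n):
    c=optics.get_calibration(n); return np.array(c["K"],float).reshape(3,3),cv2.Rodrigues(np.array(c["rvec"],float))[0],np.array(c["tvec"],float).ravel()
def onplane(n,uv,z):
    K,Rm,t=cal(n); C=-Rm.T@t
    d=(Rm.T@np.linalg.inv(K)@np.c_[np.atleast_2d(uv),np.ones(len(np.atleast_2d(uv)))].T).T
    return C+d*((z-C[2])/d[:,2])[:,None]
def cloud(n,D):
    K,Rm,t=cal(n); v,u=np.mgrid[:D.shape[0],:D.shape[1]]
    p=np.stack([(u-K[0,2])/K[0,0]*D,(v-K[1,2])/K[1,1]*D,D],-1)-t
    return p@Rm
def proj(n,P):
    K,Rm,t=cal(n); return cv2.projectPoints(np.atleast_2d(P).astype(float),cv2.Rodrigues(Rm)[0],t,K,None)[0][:,0]
E
python3 - <<'E'
from h import *
for n in("top","side"):
    I,D=optics.get_image(n); np.savez(f"{n}0.npz",I=I,D=D)
    cv2.imwrite(f"pics/{n}0.png",cv2.resize(I,(800,600),interpolation=cv2.INTER_CUBIC))
    K,Rm,t=cal(n); print(n,K[0,0],-Rm.T@t,Rm[2])
s=arm.read_state(); print(s); print(R.from_quat(s["ee_rot"]).as_matrix().round(3))
E
```

```text
top 436.04988990423095 [ 265.78088761  -48.04366015 1099.08829819] [ 0.20688606  0.00239739 -0.97836211]
side 351.34568023448116 [221.60062014 703.6210873  815.32461586] [ 0.22745485 -0.69216192 -0.68496435]
{'clock': 0.1, 'joints': array([ 1.55661197e+00,  3.85491716e-01,  6.74735673e-03, -4.08543481e-04,
       -1.19398048e+00, -2.58575117e-01]), 'joint_vel': array([-0.00186209, -0.00030935,  0.00455856,  0.00241827, -0.00026076,
       -0.00055316]), 'joint_efforts': array([-1.87560759e-04, -3.93318129e+01,  1.88928080e+01,  4.19797406e+00,
       -2.60230241e-03,  5.98957641e-06]), 'position': array([168.23391543, 601.39369226, 230.32168613]), 'ee_rot': array([ 9.90703964e-01, -1.36031946e-01, -7.09173026e-05,  9.80209107e-04]), 'contact_force': array([0.5572734 , 0.07057138, 0.35375181]), 'wrist_torque': array([-0.03999864, -0.02950186, -0.0357487 ]), 'gripper_width': 85.41619772613718}
[[ 0.963 -0.27  -0.   ]
 [-0.27  -0.963 -0.002]
 [ 0.     0.002 -1.   ]]
```

View pics/top0.png

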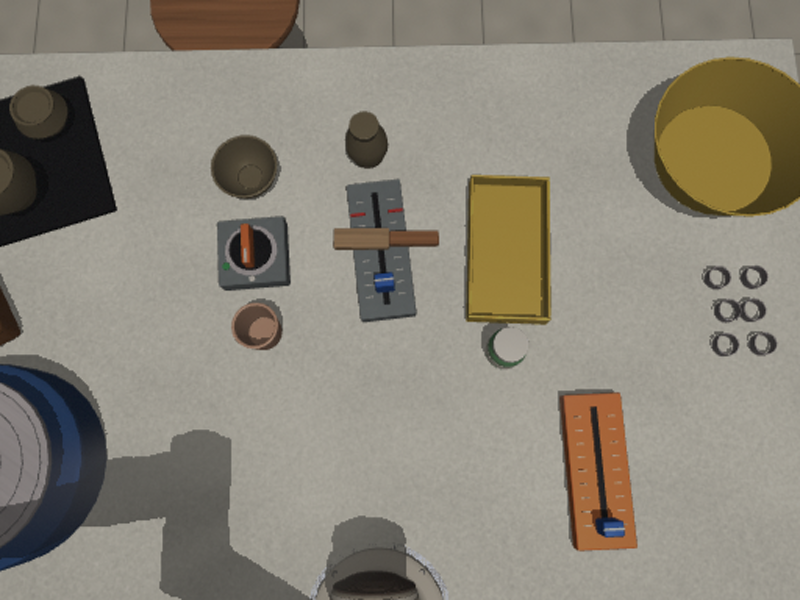

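View pics/side0.png

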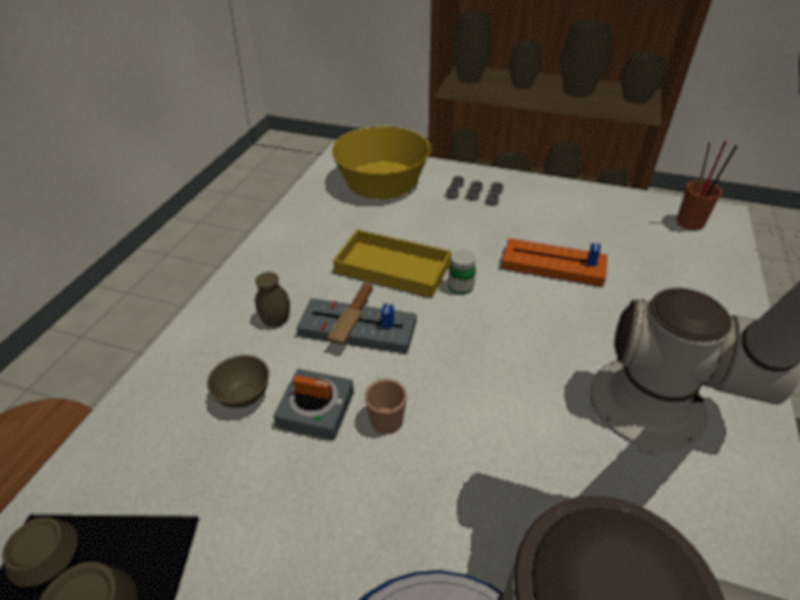

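The top view shows the grey fader at (380,250), with the blue grip at (384,282) and red stripes at (358,214) and (396,210). The paddle lies at (386,239), with its blade to the left (+y) and handle to the right. The tray is at (510,250) and the knob at (247,246).

Look-alikes: there is an orange fader at (600,470) and a yellow basin at (740,135). The grey unit and the rectangular tray fit the description.

```bash
cat > meas.py <<'E'
from h import *
def mask(I,lo,hi,roi):  # roi x0,y0,x1,y1 in 512 px
    H=cv2.cvtColor(I,cv2.COLOR_BGR2HSV); m=cv2.inRange(H,lo,hi); r=np.zeros_like(m); x0,y0,x1,y1=roi; r[y0:y1,x0:x1]=1; return m*r
def rect(n,m,z):
    p=np.argwhere(m)[:,::-1].astype(float); w=onplane(n,p,z)[:,:2]
    return w.mean(0).round(1),[np.round(a,2) for a in cv2.minAreaRect(w.astype(np.float32))],len(p)
E
python3 - <<'E'
from meas import *
d=np.load("top0.npz"); I,D=d["I"],d["D"]; P=cloud("top",D); Z=P[...,2]
H=cv2.cvtColor(I,cv2.COLOR_BGR2HSV)
for nm,(u,v) in dict(blade=(232,152),handle=(264,153),grip=(246,178),fader=(250,195),red=(229,137),red2=(254,135),tray=(325,160),knob=(157,157),start=(180,150)).items(): print(nm,H[v,u],P[v,u].round(0))
def show(nm,m,z): print(nm,z,rect("top",m,z))
def zroi(lo,hi,roi):
    x0,y0,x1,y1=roi; m=np.zeros(Z.shape,np.uint8); m[y0:y1,x0:x1]=((Z>lo)&(Z<hi))[y0:y1,x0:x1]; return m
def cshow(nm,m):
    w=P[m>0]; print(nm,w.mean(0).round(1),cv2.minAreaRect(w[:,:2].astype(np.float32)))
cshow("paddle",zroi(40,52,(205,140,290,165)))
cshow("grip top",zroi(68,82,(235,170,256,190)))
cshow("fader top",zroi(24,36,(215,110,270,210)))
cshow("tray rim",zroi(33,47,(295,105,358,210)))
cshow("knob",zroi(76,92,(140,138,180,185)))
cshow("starter",zroi(35,44,(135,135,190,190)))
show("red L",mask(I,(0,120,60),(8,255,255),(222,130,236,142)),30)
show("red R",mask(I,(0,120,60),(8,255,255),(245,130,262,140)),30)
show("blue",mask(I,(100,100,30),(130,255,255),(235,170,256,190)),75)
for nm,roi in dict(vase=(218,68,250,108),bowl=(133,84,180,130),jar=(308,205,342,238),cup=(146,190,182,226)).items():
    cshow(nm,zroi(15,120,roi)); 
cv2.imwrite("pics/crop1.png",cv2.resize(I[100:235,130:365],(800,460),interpolation=cv2.INTER_CUBIC))
E
```

```text
blade [ 16 101 126] [579.  17.  45.]
handle [ 12 137 112] [575. -63.  45.]
grip [ 15  10 151] [505. -18.  72.]
fader [83 11 92] [471. -26.  31.]
red [  1 184 136] [623.  25.  32.]
red2 [  1 120 104] [628. -39.  30.]
tray [ 22 157 151] [ 565. -222.    4.]
knob [ 10 178 156] [558. 196.  84.]
start [90 12 86] [589. 150.  36.]
paddle [578.3 -13.1  45.4] ((577.5211181640625, -18.92180633544922), (169.1842041015625, 33.94291305541992), 88.51323699951172)
grip top [502.3 -16.4  74.8] ((502.932861328125, -16.14785385131836), (22.416645050048828, 29.433563232421875), 5.014854907989502)
fader top [563.6 -10.6  29.7] ((566.2557373046875, -7.2689208984375), (229.58319091796875, 136.31126403808594), 6.2310566902160645)
tray rim [ 562.4 -219.1   38.9] ((563.5258178710938, -218.4627685546875), (130.34478759765625, 241.52723693847656), 87.02091217041016)
knob [561.5 197.4  83. ] ((563.20458984375, 197.38162231445312), (63.72926330566406, 14.900615692138672), 2.0550484657287598)
starter [560.  196.5  39.7] ((563.1917724609375, 198.108154296875), (110.49881744384766, 109.41487121582031), 3.8723714351654053)
red L 30 (array([623.6,  26.3]), [array([623.57,  26.68]), array([ 4.76, 23.15]), np.float64(10.72)], 19)
red R 30 (array([629.4, -34.4]), [array([629.4 , -34.77]), array([ 4.57, 23.27]), np.float64(7.39)], 17)
blue 75 (array([497.8, -16.8]), [array([498.71, -17.01]), array([30.05, 28.65]), np.float64(7.39)], 120)
vase [731.3   9.8  81.2] ((737.2147216796875, 11.3304443359375), (68.12356567382812, 59.659156799316406), 87.36399841308594)
bowl [713.6 218.1  37.6] ((702.8118896484375, 211.16082763671875), (109.26280975341797, 105.52247619628906), 1.7302817106246948)
jar [ 396.2 -201.7   71.9] ((406.1962585449219, -213.05740356445312), (74.13386535644531, 78.57892608642578), 85.63385009765625)
cup [438.6 186.7  56. ] ((435.06707763671875, 181.76931762695312), (68.05567169189453, 70.4334487915039), 0.35311535000801086)
```

View pics/crop1.png

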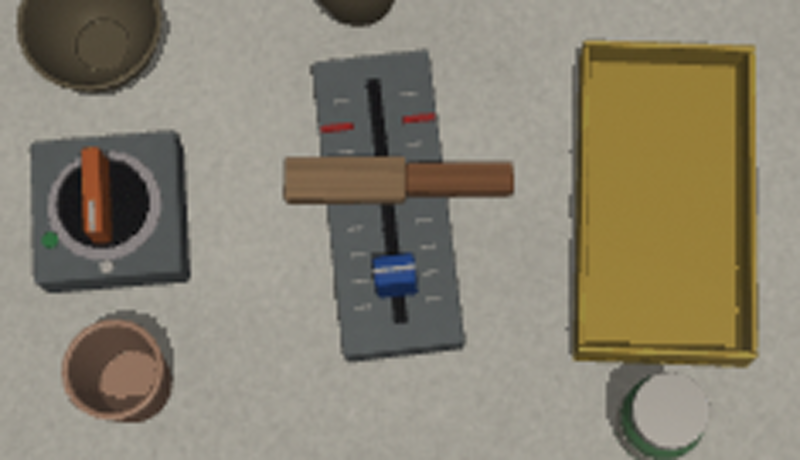

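The crop confirms it. The grey unit has red stripes at (337,127) and (419,118), the blue grip at (395,275) with a white line, and the paddle across it at (400,180). The measured sizes match: paddle 169×34, grip 22×29, tray 241×130, knob 64×15. I'll turn the tool first.

```bash
cat > go.py <<'E'
import sys; from h import *
# target x y z(mm) yaw(deg of tool x) -> remaining shift in present tool axes (cm) and turn about tool z
a=[float(v) for v in sys.argv[1:]]; s=arm.read_state(); M=R.from_quat(s["ee_rot"]).as_matrix()
yaw=np.degrees(np.arctan2(M[1,0],M[0,0])); dz=-np.radians((a[3]-yaw+180)%360-180)
d=np.array(a[:3])-s["position"]; rz=R.from_euler('z',dz).as_matrix()
print("clock %.2f pos %s yaw %.1f"%(s["clock"],s["position"].round(1),yaw),"F",s["contact_force"].round(1),"w %.1f"%s["gripper_width"],"j",s["joints"].round(2))
print("now",(M.T@d/10).round(2),"turn %.3f"%dz,"| after turn",((M@rz).T@d/10).round(2))
E
python3 go.py 577.7 -11 150 -91.5
```

```text
clock 0.10 pos [168.2 601.4 230.3] yaw -15.6 F [0.6 0.1 0.4] w 85.4 j [ 1.56  0.39  0.01 -0.   -1.19 -0.26]
now [55.94 47.92  8.13] turn 1.324 | after turn [ 60.13 -42.54   8.13]
```

Call:
send_rows --steps '[[[0,0,0,0.12,0.65],[0,0,0,0.12,0.65],[0,0,0,0.12,0.65],[0,0,0,0.12,0.65],[0,0,0,0.12,0.65],[0,0,0,0.12,0.65],[0,0,0,0.12,0.65],[0,0,0,0.12,0.65],[0,0,0,0.12,0.65],[0,0,0,0.12,0.65]]]'

```text
clock: 0.93
position: [167.3, 597.9, 223.4]
ee_rot: [0.724, -0.689, 0.004, 0.007]
contact_force: [-0.4, -0.3, 0.1]
gripper_width: 55.4
```

```bash
python3 go.py 577.7 -11 150 -91.5
```

```text
clock 0.93 pos [167.3 597.9 223.4] yaw -87.1 F [-0.4 -0.3  0.1] w 55.4 j [ 1.56  0.39 -0.   -0.   -1.19 -1.51]
now [ 62.74 -37.99   8.12] turn 0.076 | after turn [ 59.68 -42.65   8.12]
```

Call:
send_rows --steps '[[[3.2,-2.1,0,0.076,0.65],[3.1,-2.2,0,0,0.65],[3.1,-2.2,0,0,0.65],[3.1,-2.2,0,0,0.65],[3.1,-2.2,0,0,0.65],[3.1,-2.2,0,0,0.65],[3.1,-2.2,0,0,0.65],[3.1,-2.2,0,0,0.65],[3.1,-2.2,0,0,0.65],[3.1,-2.2,0,0,0.65]]]'

```text
clock: 1.77
position: [381.2, 271.6, 221.9]
ee_rot: [-0.699, 0.715, -0.006, -0.011]
contact_force: [0.1, 0.6, -0.3]
gripper_width: 55.5
```

```bash
python3 go.py 577.7 -11 110 -91.5
```

```text
clock 1.77 pos [381.2 271.6 221.9] yaw -91.3 F [ 0.1  0.6 -0.3] w 55.5 j [ 0.97  0.13 -0.37  0.01 -1.09 -1.  ]
now [ 27.53 -20.37  11.7 ] turn 0.004 | after turn [ 27.46 -20.46  11.7 ]
```

Call:
send_rows --steps '[[[3.1,-2.3,0.5,0,0.65],[3.1,-2.3,1,0,0.65],[3.1,-2.3,1,0,0.65],[3.1,-2.3,1,0,0.65],[3.1,-2.3,1,0,0.65],[3.1,-2.3,1,0,0.65],[3.1,-2.3,1,0,0.65],[3.1,-2.3,1,0,0.65],[2,-1.6,1,0,0.65],[1,-0.8,1,0,0.65]]]'

```text
clock: 2.6
position: [590.3, -32.2, 128.5]
ee_rot: [-0.698, 0.716, -0.005, -0.009]
contact_force: [0.2, -0.3, -0.4]
gripper_width: 55.5
```

```bash
python3 go.py 577.7 -11 70 -91.5
```

```text
clock 2.60 pos [590.3 -32.2 128.5] yaw -91.5 F [ 0.2 -0.3 -0.4] w 55.5 j [ 0.23  0.42 -0.22  0.02 -0.94 -0.27]
now [-2.21  1.29  5.81] turn 0.001 | after turn [-2.21  1.29  5.81]
```

Call:
send_rows --steps '[[[-1.2,0.8,0.5,0,0.65],[-0.8,0.5,1.5,0,0.65],[-0.3,0.1,1.5,0,0.65],[0,0,1.2,0,0.65],[0,0,0.5,0,0.65],[0,0,0,0,0.65]]]'

```text
clock: 3.1
position: [574.3, -13.6, 68.2]
ee_rot: [-0.695, 0.719, -0.003, -0.013]
contact_force: [-1.1, -0.8, 0.1]
gripper_width: 55.5
```

```bash
python3 go.py 577.7 -11 33 -91.5
```

```text
clock 3.10 pos [574.3 -13.6  68.2] yaw -92.0 F [-1.1 -0.8  0.1] w 55.5 j [ 0.27  0.47 -0.32  0.02 -0.8  -0.32]
now [-0.35 -0.38  3.51] turn -0.009 | after turn [-0.34 -0.38  3.51]
```

Call:
send_rows --steps '[[[-0.2,-0.2,0.5,-0.01,0.65],[-0.1,-0.2,0.8,0,0.65],[0,0,0.8,0,0.65],[0,0,0.6,0,0.65],[0,0,0.4,0,0.65],[0,0,0,0,0.65]]]'

```text
clock: 3.6
position: [579.6, -10.1, 36.0]
ee_rot: [-0.699, 0.715, -0.004, -0.011]
contact_force: [-0.9, -0.6, 0.4]
gripper_width: 55.6
```

```bash
python3 go.py 577.7 -11 33 -91.5; python3 - <<'E'
from h import *
print(R.from_quat(arm.read_state()["ee_rot"]).as_matrix().round(3)[:,2])
I,D=optics.get_image("side"); u,v=proj("side",[577,-15,40])[0].astype(int)
cv2.imwrite("pics/s1.png",cv2.resize(I[v-70:v+40,u-75:u+75],(750,550),interpolation=cv2.INTER_CUBIC))
E
```

```text
clock 3.60 pos [579.6 -10.1  36. ] yaw -91.3 F [-0.9 -0.6  0.4] w 55.6 j [ 0.27  0.52 -0.34  0.03 -0.73 -0.31]
now [0.09 0.19 0.3 ] turn 0.004 | after turn [0.09 0.19 0.3 ]
[-0.011 -0.021 -1.   ]
```

View pics/s1.png

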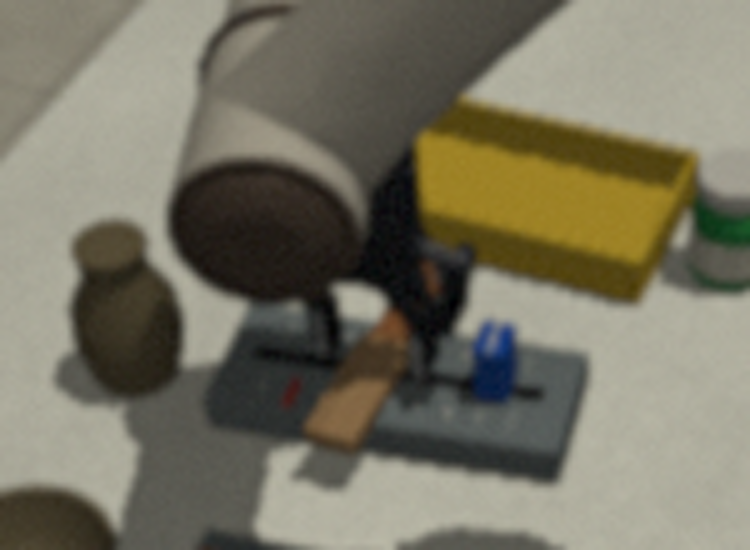

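The fingers straddle the blade at (330,330) and (425,370) in the crop, clear of the blue grip at (495,360). I'll lower a little and close.

Call:
send_rows --steps '[[[0,0.2,0.3,0,0.65],[0,0,0,0,0.25],[0,0,0,0,0.2],[0,0,0,0,0.2],[0,0,0,0,0.2],[0,0,0,0,0.2],[0,0,0,0,0.2],[0,0,0,0,0.2]]]'

```text
clock: 4.32
position: [578.6, -10.1, 34.8]
ee_rot: [-0.699, 0.715, -0.005, -0.01]
contact_force: [-0.3, -0.1, -1.1]
gripper_width: 32.1
```

```bash
python3 go.py 577.7 -11 110 -91.5
```

```text
clock 4.32 pos [578.6 -10.1  34.8] yaw -91.3 F [-0.3 -0.1 -1.1] w 32.1 j [ 0.27  0.52 -0.34  0.03 -0.72 -0.31]
now [ 0.25  0.13 -7.52] turn 0.004 | after turn [ 0.25  0.13 -7.52]
```

Call:
send_rows --steps '[[[0,0,0,0,0],[0,0,0,0,0],[0,0,-0.3,0,0],[0,0,-0.6,0,0],[0,0,-1,0,0],[0,0,-1.2,0,0],[0,0,-1.2,0,0],[0,0,-1.2,0,0],[0,0,-0.8,0,0],[0,0,-0.3,0,0]]]'

```text
clock: 5.15
position: [578.9, -8.8, 107.0]
ee_rot: [-0.699, 0.715, -0.005, -0.01]
contact_force: [0.9, -0.6, -0.7]
gripper_width: 32.2
```

```bash
python3 go.py 563.5 -218.5 130 -3; python3 - <<'E'
from h import *
I,D=optics.get_image("side"); u,v=proj("side",[577,-15,70])[0].astype(int)
cv2.imwrite("pics/s2.png",cv2.resize(I[v-60:v+50,u-75:u+75],(750,550),interpolation=cv2.INTER_CUBIC))
E
```

```text
clock 5.15 pos [578.9  -8.8 107. ] yaw -91.3 F [ 0.9 -0.6 -0.7] w 32.2 j [ 0.27  0.43 -0.27  0.02 -0.88 -0.31]
now [21.04  1.08 -1.86] turn -1.541 | after turn [-0.45 21.07 -1.86]
```

View pics/s2.png

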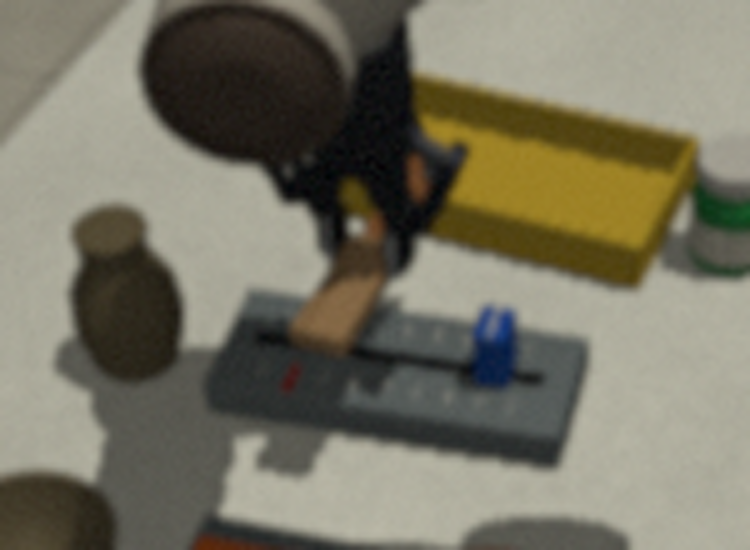

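The paddle is held level at (340,300) and clear of the unit. I'll carry it to the tray, then turn it along the tray's length.

Call:
send_rows --steps '[[[1,0,-0.6,0,0],[2,0,-0.6,0,0],[2.6,0.1,-0.6,0,0],[2.6,0.2,-0.4,0,0],[2.6,0.2,-0.3,0,0],[2.6,0.2,0,0,0],[2.6,0.2,0,0,0],[2.3,0.2,0,0,0],[1.6,0.1,0,0,0],[0.8,0,0,0,0]]]'

```text
clock: 6.03
position: [558.8, -226.9, 137.4]
ee_rot: [-0.701, 0.713, -0.003, -0.012]
contact_force: [0.1, -0.0, -0.7]
gripper_width: 32.1
```

Call:
send_rows --steps '[[[0,0,0,-0.06,0],[0,0,0,-0.12,0],[0,0,0,-0.12,0],[0,0,0,-0.12,0],[0,0,0,-0.12,0],[0,0,0,-0.12,0],[0,0,0,-0.12,0],[0,0,0,-0.12,0],[0,0,0,-0.12,0],[0,0,0,-0.12,0]]]'

```text
clock: 6.87
position: [553.8, -231.0, 133.7]
ee_rot: [0.979, -0.202, -0.011, 0.011]
contact_force: [-0.5, -0.0, -0.2]
gripper_width: 32.3
```

```bash
python3 go.py 554.5 -218.5 100 -3
```

```text
clock 6.87 pos [ 553.8 -231.   133.7] yaw -23.3 F [-0.5 -0.  -0.2] w 32.3 j [-0.12  0.43 -0.19  0.02 -0.97  1.26]
now [-0.38 -1.26  3.35] turn -0.355 | after turn [ 0.08 -1.31  3.35]
```

Call:
send_rows --steps '[[[-0.1,-0.5,0,-0.12,0],[-0.1,-0.4,0,-0.12,0],[0,-0.3,0.4,-0.1,0],[0,-0.1,1,0,0],[0,0,1.2,0,0],[0,0,0.6,0,0],[0,0,0,0,0]]]'

```text
clock: 7.45
position: [552.8, -217.6, 97.8]
ee_rot: [0.999, -0.027, -0.015, 0.009]
contact_force: [0.2, -0.1, -1.2]
gripper_width: 31.8
```

```bash
python3 go.py 554.5 -218.5 60 -3;  python3 - <<'E'
from h import *
I,D=optics.get_image("side"); u,v=proj("side",[560,-218,60])[0].astype(int)
cv2.imwrite("pics/s3.png",cv2.resize(I[v-60:v+50,u-75:u+75],(750,550),interpolation=cv2.INTER_CUBIC))
E
```

```text
clock 7.45 pos [ 552.8 -217.6   97.8] yaw -3.2 F [ 0.2 -0.1 -1.2] w 31.8 j [-0.09  0.47 -0.24  0.02 -0.9   1.59]
now [0.28 0.01 3.77] turn -0.003 | after turn [0.28 0.01 3.77]
```

View pics/s3.png

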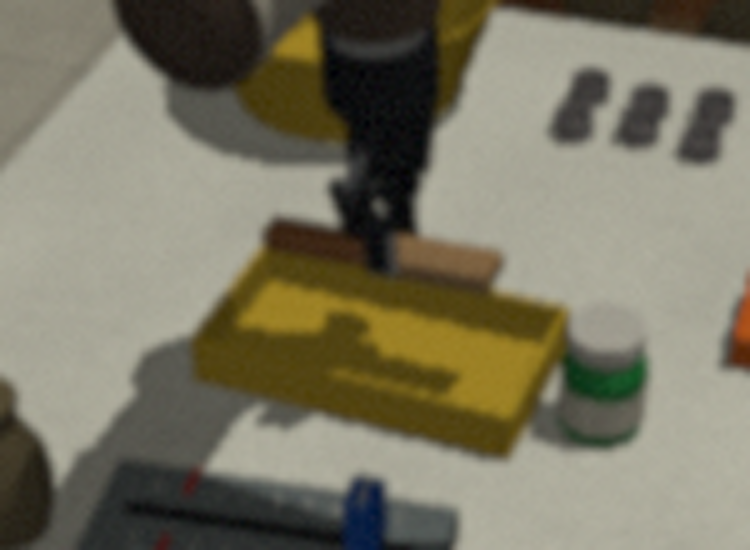

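The paddle is level and aligned over the tray, at (385,250). Lowering it.

Call:
send_rows --steps '[[[0.1,0,0.6,0,0],[0.1,0,1.2,0,0],[0,0,1.4,0,0],[0,0,1.4,0,0],[0,0,1.4,0,0],[0,0,1,0,0],[0,0,0.6,0,0],[0,0,0.2,0,0],[0,0,0.1,0,0]]]'

```text
clock: 8.25
position: [556.6, -220.8, 17.6]
ee_rot: [0.999, -0.03, -0.011, 0.01]
contact_force: [0.0, -0.0, -0.6]
gripper_width: 32.1
```

```bash
python3 go.py 554.5 -218.5 10 -3
```

```text
clock 8.25 pos [ 556.6 -220.8   17.6] yaw -3.4 F [ 0.  -0.  -0.6] w 32.1 j [-0.1   0.57 -0.3   0.03 -0.72  1.58]
now [-0.21 -0.23  0.76] turn -0.008 | after turn [-0.21 -0.24  0.76]
```

Call:
send_rows --steps '[[[0,0,0.3,0,0],[0,0,0.2,0,0],[0,0,0.2,0,0],[0,0,0.1,0,0]]]'

```text
clock: 8.58
position: [557.8, -221.3, 11.2]
ee_rot: [0.999, -0.03, -0.009, 0.01]
contact_force: [-1.9, 1.4, 3.6]
gripper_width: 32.2
```

Contact force is 3.6 N, so it is touching the floor. I'll open gently to 0.65, keeping the fingers clear of the tray walls, and lift.

Call:
send_rows --steps '[[[0,0,0.1,0,0],[0,0,0,0,0.45],[0,0,0,0,0.5],[0,0,0,0,0.6],[0,0,0,0,0.6],[0,0,-0.5,0,0.6],[0,0,-1,0,0.6],[0,0,-2,0,0.6],[0,0,-3,0,0.6],[0,0,-3,0,0.6]]]'

```text
clock: 9.42
position: [556.0, -218.8, 104.5]
ee_rot: [0.999, -0.03, -0.015, 0.009]
contact_force: [0.3, -0.8, 0.3]
gripper_width: 51.3
```

Call:
send_rows --steps '[[[0,-1.5,-2,0,0.6],[0,-2.5,-1,0,0.6],[-0.5,-2.5,0,-0.05,0.6],[-0.5,-2.5,0,-0.05,0.6],[-0.5,-2.5,0,-0.05,0.6],[-0.5,-2.5,0,0,0.6],[-0.5,-2.5,0,0,0.6]]]'

```text
clock: 10.0
position: [537.3, -53.1, 150.0]
ee_rot: [0.999, 0.045, -0.001, 0.01]
contact_force: [-0.0, -0.1, -0.4]
gripper_width: 51.5
```

```bash
python3 go.py 503 -16.3 110 5.5;  python3 - <<'E'
from meas import *
I,D=optics.get_image("top"); P=cloud("top",D);u,v=proj("top",[560,-218,10])[0].astype(int)
w=P[105:210,295:358].reshape(-1,3)
g=mask(I,(5,90,20),(18,150,255),(300,110,354,206)); q=P[g>0]; print("paddle px",len(q),np.median(q,0).round(1),np.percentile(q[:,2],[5,95]).round(1),rect("top",g,21))
cv2.imwrite("pics/t4.png",cv2.resize(I[v-80:v+80,u-110:u+80],(712,600),interpolation=cv2.INTER_CUBIC))
E
```

```text
clock 10.00 pos [537.3 -53.1 150. ] yaw 5.2 F [-0.  -0.1 -0.4] w 51.5 j [ 0.21  0.32 -0.33  0.02 -0.93  1.43]
now [-3.07 -4.06  3.93] turn -0.006 | after turn [-3.05 -4.07  3.93]
paddle px 753 [ 552.1 -220.8   20.4] [15.9 23.9] (array([ 556.8, -220.3]), [array([ 565.21, -220.61]), array([ 33.21, 168.06]), np.float64(86.96)], 753)
```

View pics/t4.png

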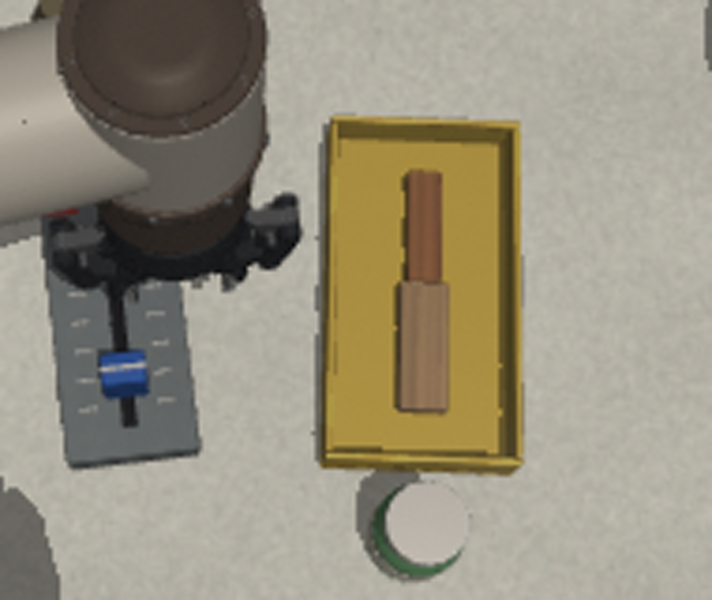

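The paddle lies flat in the tray, around (424,290), with its top at z≈20.4 mm as expected (21). Next is the slider grip.

Call:
send_rows --steps '[[[-1,-1.5,0.3,0,0.65],[-1,-1.4,1,0,0.65],[-0.8,-0.8,1.2,0,0.65],[-0.3,-0.3,0.8,0,0.65],[0,0,0,0,0.65],[0,0,0,0,0.65]]]'

```text
clock: 10.55
position: [502.1, -9.3, 121.9]
ee_rot: [0.999, 0.05, 0.004, 0.009]
contact_force: [0.2, -0.3, 0.4]
gripper_width: 55.5
```

```bash
python3 go.py 503 -16.3 48 5.5
```

```text
clock 10.55 pos [502.1  -9.3 121.9] yaw 5.7 F [ 0.2 -0.3  0.4] w 55.5 j [ 0.32  0.29 -0.46  0.03 -0.82  1.34]
now [-0.04  0.57  7.4 ] turn 0.004 | after turn [-0.03  0.57  7.4 ]
```

Call:
send_rows --steps '[[[0,0.4,0.5,0,0.65],[0,0.2,1.2,0,0.65],[0,0,1.4,0,0.65],[0,0,0.8,0,0.65],[0,0,0,0,0.65]]]'

```text
clock: 10.97
position: [508.2, -18.5, 84.3]
ee_rot: [0.999, 0.049, 0.008, 0.008]
contact_force: [-1.3, 0.0, 0.2]
gripper_width: 55.8
```

```bash
python3 go.py 503 -16.3 48 5.5
```

```text
clock 10.97 pos [508.2 -18.5  84.3] yaw 5.6 F [-1.3  0.   0.2] w 55.8 j [ 0.3   0.35 -0.49  0.03 -0.72  1.35]
now [-0.55 -0.34  3.62] turn 0.001 | after turn [-0.55 -0.34  3.62]
```

Call:
send_rows --steps '[[[-0.4,-0.2,0.3,0,0.65],[-0.2,-0.1,0.8,0,0.65],[0,0,1,0,0.65],[0,0,0.9,0,0.65],[0,0,0.4,0,0.65],[0,0,0,0,0.65]]]'

```text
clock: 11.47
position: [503.8, -17.3, 49.0]
ee_rot: [0.999, 0.048, 0.01, 0.008]
contact_force: [0.7, -0.6, 0.4]
gripper_width: 55.8
```

```bash
python3 go.py 503 -16.3 48 5.5
```

```text
clock 11.47 pos [503.8 -17.3  49. ] yaw 5.5 F [ 0.7 -0.6  0.4] w 55.8 j [ 0.3   0.39 -0.54  0.04 -0.62  1.34]
now [-0.07 -0.11  0.1 ] turn -0.000 | after turn [-0.07 -0.11  0.1 ]
```

Well placed, so closing on the grip.

Call:
send_rows --steps '[[[0,0,0,0,0.2],[0,0,0,0,0.2],[0,0,0,0,0.2],[0,0,0,0,0.2],[0,0,0,0,0.2],[0,0,0,0,0.2],[0,0,0,0,0.2]]]'

```text
clock: 12.05
position: [504.6, -16.4, 49.3]
ee_rot: [0.999, 0.048, 0.011, 0.008]
contact_force: [0.2, 0.4, -2.5]
gripper_width: 29.3
```

```bash
python3 go.py 626.5 -4.2 48 5.5
```

```text
clock 12.05 pos [504.6 -16.4  49.3] yaw 5.5 F [ 0.2  0.4 -2.5] w 29.3 j [ 0.3   0.39 -0.54  0.04 -0.62  1.34]
now [12.25 -0.04  0.4 ] turn 0.001 | after turn [12.25 -0.05  0.4 ]
```

Call:
send_rows --steps '[[[0.6,0,0,0,0.2],[1.2,0,0,0,0.2],[1.5,0,0,0,0.2],[1.5,0,0,0,0.2],[1.5,0,0,0,0.2],[1.5,0,0,0,0.2],[1.2,0,0,0,0.2],[0.6,0,0,0,0.2],[0,0,0,0,0.2]]]'

```text
clock: 12.8
position: [599.0, -7.0, 49.3]
ee_rot: [0.999, 0.048, 0.004, 0.008]
contact_force: [-0.8, 0.7, 0.7]
gripper_width: 29.0
```

```bash
python3 go.py 626.5 -4.2 48 5.5
```

```text
clock 12.80 pos [599.   -7.   49.3] yaw 5.5 F [-0.8  0.7  0.7] w 29.0 j [ 0.27  0.52 -0.29  0.02 -0.75  1.38]
now [ 2.77 -0.02  0.16] turn -0.001 | after turn [ 2.77 -0.02  0.16]
```

Call:
send_rows --steps '[[[0.8,0,0,0,0.2],[0.9,0,0,0,0.2],[0.6,0,0,0,0.2],[0.3,0,0,0,0.2],[0.1,0,0,0,0.2],[0,0,0,0,0.2],[0,0,0,0,0.2]]]'

```text
clock: 13.38
position: [626.8, -4.2, 49.4]
ee_rot: [0.999, 0.047, 0.003, 0.007]
contact_force: [-2.1, 1.6, -0.9]
gripper_width: 28.9
```

```bash
python3 go.py 628 -4.2 48 5.5
```

```text
clock 13.38 pos [626.8  -4.2  49.4] yaw 5.4 F [-2.1  1.6 -0.9] w 28.9 j [ 0.26  0.56 -0.22  0.02 -0.79  1.39]
now [0.12 0.01 0.14] turn -0.001 | after turn [0.12 0.01 0.14]
```

Call:
send_rows --steps '[[[0.1,0,0,0,0.2],[0,0,0,0,0.2],[0,0,0,0,0.5],[0,0,0,0,0.6],[0,0,0,0,0.6],[0,0,-0.5,0,0.6],[0,0,-1.5,0,0.6],[0,0,-2.5,0,0.6],[0,0,-3,0,0.6],[0,0,-2,0,0.6]]]'

```text
clock: 14.22
position: [624.0, -4.6, 144.1]
ee_rot: [0.999, 0.047, -0.003, 0.009]
contact_force: [-0.2, 1.2, 1.5]
gripper_width: 51.1
```

Call:
send_rows --steps '[[[-0.5,-2,0,0,0.7],[-0.5,-3,0,0,0.7],[-0.5,-3,0,0,0.7],[-0.5,-3,0,0,0.7],[-0.5,-3,0,0.03,0.7],[-0.5,-3,0,0.03,0.7],[-0.5,-2,0,0,0.7],[0,0,0,0,0.7]]]'

```text
clock: 14.88
position: [578.0, 188.1, 155.3]
ee_rot: [1.0, 0.013, 0.01, 0.007]
contact_force: [-0.1, -1.9, -0.7]
gripper_width: 59.8
```

```bash
cat > chk.py <<'E'
import sys; from meas import *
I,D=optics.get_image("top"); P=cloud("top",D); Z=P[...,2]
red=[rect("top",mask(I,(0,120,60),(8,255,255),r),30) for r in((218,128,240,146),(244,126,264,144))]
rm=np.array([r[1][0] for r in red]); print("red",rm,[r[2] for r in red]); mk=rm.mean(0)
u,v=proj("top",[mk[0],mk[1],75])[0].astype(int)
m=np.zeros(Z.shape,np.uint8); m[v-20:v+20,u-16:u+16]=((Z>70)&(Z<80))[v-20:v+20,u-16:u+16]
w=P[m>0]; g=np.array(cv2.minAreaRect(w[:,:2].astype(np.float32))[0]); 
wl=(mask(I,(0,0,120),(180,70,255),(u-16,v-20,u+16,v+20))&(m*255)); l=onplane("top",np.argwhere(wl)[:,::-1].astype(float),75.5)[:,:2]
ax=np.array([np.cos(np.radians(5.5)),np.sin(np.radians(5.5))])
print("top rect",g,cv2.minAreaRect(w[:,:2].astype(np.float32))[1],"ahead of mark",(g-mk)@ax,"mean",(w[:,:2].mean(0)-mk)@ax,"white line n",len(l),l.mean(0),(l.mean(0)-mk)@ax)
k=np.argwhere(mask(I,(5,140,80),(20,255,255),(138,135,182,185)))
cv2.imwrite(f"pics/{sys.argv[1]}.png",cv2.resize(I[v-45:v+60,u-110:u+30],(800,600),interpolation=cv2.INTER_CUBIC))
E
python3 chk.py t5; python3 go.py 563 197.4 130 2.5
```

```text
red [[623.77  26.75]
 [629.59 -34.75]] [18, 16]
top rect [626.52471924  -3.8258934 ] (21.63443946838379, 29.719236373901367) ahead of mark -0.1378785019999679 mean -0.9070637106089126 white line n 14 [626.75965234  -4.20112136] 0.0600090081240893
clock 14.93 pos [578.3 186.9 155.4] yaw 1.5 F [-0.2 -0.5  0.5] w 59.7 j [ 0.59  0.41 -0.16  0.03 -0.99  0.99]
now [-1.55 -1.12  2.49] turn -0.018 | after turn [-1.53 -1.15  2.49]
```

View pics/t5.png

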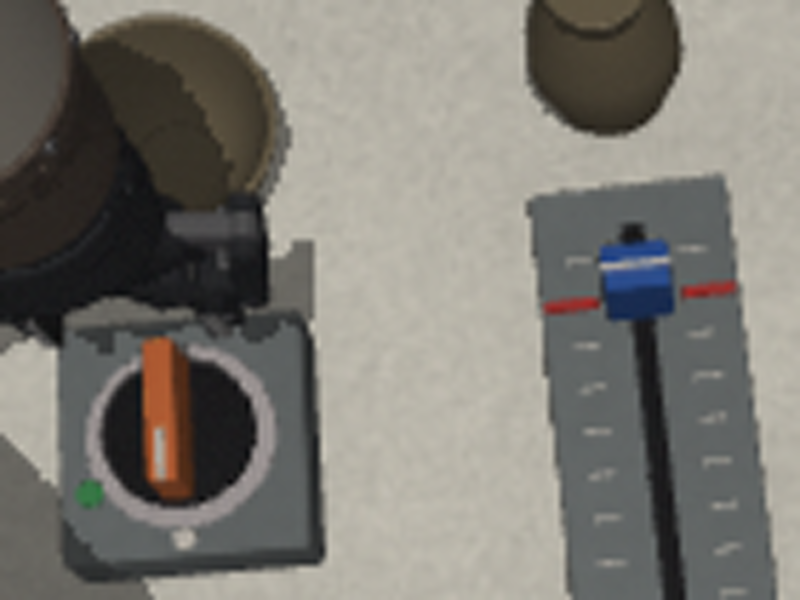

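The grip is at the mark: its white line at (634,262), corrected for height, lies 0.1 mm from the stripes at (572,305) and (709,290). The knob is at rest at (165,420). Going to the knob.

Call:
send_rows --steps '[[[-0.7,-0.5,0.5,-0.02,0.7],[-0.6,-0.4,1.2,0,0.7],[-0.2,-0.2,1.2,0,0.7],[0,0,1,0,0.7],[0,0,0.5,0,0.7],[0,0,0,0,0.7]]]'

```text
clock: 15.43
position: [563.2, 193.3, 110.1]
ee_rot: [1.0, 0.023, 0.01, 0.007]
contact_force: [-0.4, -0.9, 0.0]
gripper_width: 59.9
```

```bash
python3 go.py 563 197.4 57 3
```

```text
clock 15.43 pos [563.2 193.3 110.1] yaw 2.6 F [-0.4 -0.9  0. ] w 59.9 j [ 0.61  0.44 -0.25  0.03 -0.87  0.98]
now [-0.11 -0.49  5.3 ] turn -0.007 | after turn [-0.1  -0.49  5.3 ]
```

Call:
send_rows --steps '[[[0,-0.3,0.5,0,0.6],[0,-0.2,1,0,0.6],[0,0,1.2,0,0.6],[0,0,1.2,0,0.6],[0,0,0.9,0,0.6],[0,0,0.3,0,0.6],[0,0,0,0,0.6]]]'

```text
clock: 16.02
position: [566.4, 197.1, 55.7]
ee_rot: [1.0, 0.022, 0.012, 0.007]
contact_force: [-0.2, 0.4, -0.0]
gripper_width: 51.3
```

```bash
python3 go.py 563 197.4 57 3
```

```text
clock 16.02 pos [566.4 197.1  55.7] yaw 2.5 F [-0.2  0.4 -0. ] w 51.3 j [ 0.62  0.51 -0.29  0.04 -0.75  0.97]
now [-0.34 -0.05 -0.14] turn -0.009 | after turn [-0.34 -0.05 -0.14]
```

Call:
send_rows --steps '[[[-0.3,0,-0.2,0,0.6],[0,0,0,0,0.3],[0,0,0,0,0],[0,0,0,0,0],[0,0,0,0,0],[0,0,0,0,0],[0,0,0,0,0],[0,0,0,0,0]]]'

```text
clock: 16.68
position: [564.0, 198.3, 59.2]
ee_rot: [1.0, 0.022, 0.014, 0.005]
contact_force: [0.1, 0.4, -1.6]
gripper_width: 13.4
```

```bash
python3 go.py 563 197.4 57 -57.5; python3 -c "
from h import *;print(arm.read_state()['wrist_torque'])"
```

```text
clock 16.68 pos [564.  198.3  59.2] yaw 2.5 F [ 0.1  0.4 -1.6] w 13.4 j [ 0.62  0.5  -0.3   0.03 -0.75  0.97]
now [-0.11  0.08  0.22] turn 1.047 | after turn [0.02 0.14 0.22]
[0.31715078 0.09192803 0.06334382]
```

Call:
send_rows --steps '[[[0,0,0,0.08,0],[0,0,0,0.1,0],[0,0,0,0.1,0],[0,0,0,0.1,0],[0,0,0,0.1,0],[0,0,0,0.1,0],[0,0,0,0.1,0],[0,0,0,0.1,0],[0,0,0,0.1,0],[0,0,0,0.06,0]]]'

```text
clock: 17.52
position: [563.8, 198.3, 59.2]
ee_rot: [0.893, -0.451, 0.014, 0.001]
contact_force: [1.5, 2.5, -2.1]
gripper_width: 12.8
```

```bash
python3 go.py 563 197.4 57 -57.5; python3 -c "
from h import *;print(arm.read_state()['wrist_torque'])"
```

```text
clock 17.52 pos [563.8 198.3  59.2] yaw -53.6 F [ 1.5  2.5 -2.1] w 12.8 j [ 0.62  0.5  -0.3   0.04 -0.76 -0.01]
now [0.02 0.12 0.22] turn 0.068 | after turn [0.03 0.12 0.22]
[0.08309734 0.28437289 0.15040036]
```

Call:
send_rows --steps '[[[0,0,0,0.04,0],[0,0,0,0.04,0],[0,0,0,0.04,0],[0,0,0,0.04,0],[0,0,0,0.04,0]]]'

```text
clock: 17.93
position: [563.8, 198.4, 59.4]
ee_rot: [0.85, -0.527, 0.016, 0.004]
contact_force: [0.4, 0.7, -2.8]
gripper_width: 12.8
```

```bash
python3 go.py 563 197.4 57 -57.5; python3 -c "
from h import *;print(arm.read_state()['wrist_torque'])"
```

```text
clock 17.93 pos [563.8 198.4  59.4] yaw -63.6 F [ 0.4  0.7 -2.8] w 12.8 j [ 0.63  0.5  -0.3   0.05 -0.76 -0.2 ]
now [0.04 0.12 0.24] turn -0.107 | after turn [0.03 0.13 0.24]
[0.40339629 0.63831939 3.29940024]
```

Torque rose to 3.3 N m at 66° of turn, so the knob is firmly against its stop. Releasing wide and lifting.

Call:
send_rows --steps '[[[0,0,0,0,1],[0,0,0,0,1],[0,0,0,0,1],[0,0,0,0,1],[0,0,0,0,1],[0,0,0,0,1],[0,0,-0.5,0,1],[0,0,-2,0,1],[0,0,-3,0,1],[0,0,-3,0,1]]]'

```text
clock: 18.77
position: [558.2, 197.4, 141.6]
ee_rot: [0.849, -0.529, 0.013, 0.011]
contact_force: [0.0, 0.3, -0.2]
gripper_width: 85.3
```

```bash
python3 go.py 430 300 200 -63
```

```text
clock 18.77 pos [558.2 197.4 141.6] yaw -63.8 F [ 0.   0.3 -0.2] w 85.3 j [ 0.63  0.41 -0.21  0.04 -0.96 -0.2 ]
now [-14.66   7.02  -6.3 ] turn -0.015 | after turn [-14.76   6.8   -6.3 ]
```

Call:
send_rows --steps '[[[-1,0.5,-3,0,1],[-2,1,-3,0,1],[-2.5,1.2,-1,0,1],[-2.5,1.2,0,0,1],[-2.5,1.2,0,0,1],[-2,1,0,0,1],[-1,0.5,0,0,1],[0,0,0,0,1],[0,0,0,0,1],[0,0,0,0,1]]]'

```text
clock: 19.6
position: [438.7, 296.9, 225.2]
ee_rot: [0.848, -0.53, 0.016, -0.001]
contact_force: [0.3, -0.5, -0.7]
gripper_width: 85.0
```

```bash
python3 chk.py t6; python3 - <<'E'
from meas import *
I,D=optics.get_image("top"); P=cloud("top",D); Z=P[...,2]
A=np.load("top0.npz"); 
def f(Z,P,roi,lo,hi):
    x0,y0,x1,y1=roi; m=np.zeros(Z.shape,bool); m[y0:y1,x0:x1]=((Z>lo)&(Z<hi))[y0:y1,x0:x1]; return [np.round(a,1) for a in cv2.minAreaRect(P[m][:,:2].astype(np.float32))]
P0=cloud("top",A["D"])
for nm,roi,lo,hi in (("knob",(140,138,180,185),76,92),("vase",(218,68,250,108),15,120),("bowl",(133,84,180,130),15,120),("jar",(308,205,342,238),15,120),("cup",(146,190,182,226),15,120)):
    print(nm,f(P0[...,2],P0,roi,lo,hi),f(Z,P,roi,lo,hi))
cv2.imwrite("pics/t7.png",cv2.resize(I[55:265,90:370],(800,600),interpolation=cv2.INTER_CUBIC))
s=arm.read_state(); print(s["position"],s["contact_force"],s["joint_vel"].round(3))
E
```

```text
red [[623.57  26.68]
 [629.59 -34.75]] [19, 16]
top rect [626.8135376   -3.73434639] (23.298194885253906, 29.69001007080078) ahead of mark 0.2612788084031621 mean -0.8609934100866159 white line n 14 [626.75965234  -4.20112136] 0.16290322929903767
knob [array([563.2, 197.4]), array([63.7, 14.9]), np.float64(2.1)] [array([562.5, 198. ]), array([63.6, 14.1]), np.float64(2.4)]
vase [array([737.2,  11.3]), array([68.1, 59.7]), np.float64(87.4)] [array([737.7,  11.2]), array([67.8, 59.7]), np.float64(82.7)]
bowl [array([702.8, 211.2]), array([109.3, 105.5]), np.float64(1.7)] [array([702. , 210.8]), array([107.4, 107.4]), np.float64(45.3)]
jar [array([ 406.2, -213.1]), array([74.1, 78.6]), np.float64(85.6)] [array([ 409.7, -210.9]), array([63.3, 86.6]), np.float64(72.2)]
cup [array([435.1, 181.8]), array([68.1, 70.4]), np.float64(0.4)] [array([435.1, 181.9]), array([68.2, 70. ]), np.float64(0.0)]
[438.97126039 296.61482705 224.92462159] [0.56145962 0.1294541  0.0981345 ] [-0.005  0.005 -0.002 -0.     0.001 -0.002]
```

View pics/t7.png

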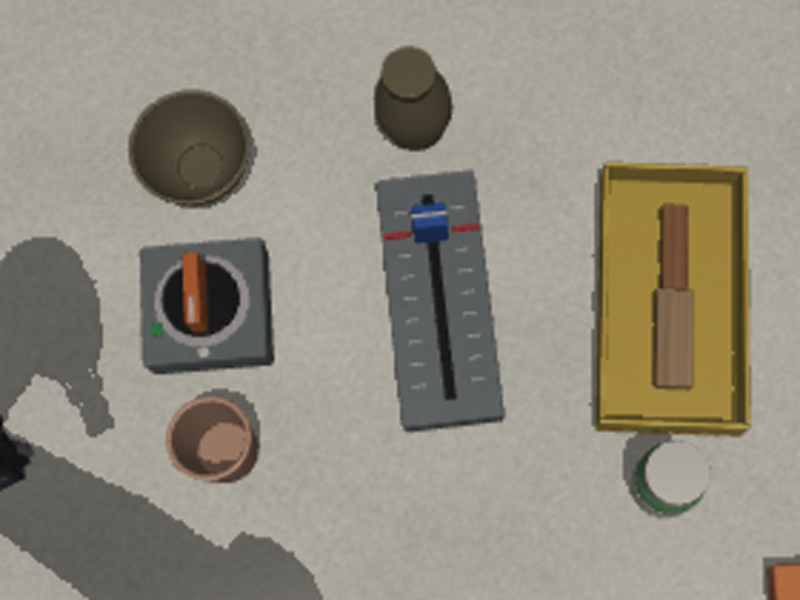

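In the last picture everything is in place: paddle flat in the tray (674,295), grip at the mark (430,218), knob back at rest (195,290) and the bystanders where they stood. Handing in.

```bash
python3 -c "
from bench import job; print(job.job_done())"
```

```text
the job is handed in; nothing more can be done
None
```

The job is done in the order asked and handed in at about 20 s of the 69 s.

- **Paddle:** I lifted it off the slider, turned it and set it down in the yellow tray. It lies flat, with its top at about 20 mm against the 21 mm expected.
- **Speed grip:** I pinched it and slid it to the red mark. Its white line is within about 0.2 mm of the mark along the track. The edge fit gave +0.3 mm. The raw point average gave −0.9 mm, probably because some points on the grip's side face were counted.
- **Start knob:** I turned it clockwise until the wrist torque rose to 3.3 N m. The tool had turned 66° against the 60° stop, so the pads gave or slipped a little there. After I released it, it sprang back to 2.4°, against 2.1° before.
- **Bystanders:** The vase, bowl and cup are within 1 mm of where they started. The jar's measurement shifted by about 4 mm. I put that down to tray-edge points in the crop: in the picture it stands where it was, and the arm never came near it.

The arm ended clear of everything, with no contact force beyond sensor noise.

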